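# Load the warming block from the transport tray, in order

### The arm

A 6-joint arm with a two-finger parallel gripper is mounted at the origin on the work surface. World frame = base frame: x ahead of the robot, y to its left, z up, the work surface at z = 0. Lengths are in m, angles in degrees, forces in N, time in s.
With the tool pointing down it reaches from about 0.375 to 0.9 m from the base axis. Payload 3.1 kg.
Tool frame: the origin (TCP) lies on the centre line of the jaws, within the pads' length; the fingertips stand 25 mm ahead of it and the grasp point (between the pads) lies 6 mm ahead of it; z points along the fingers, y is the line along which they close (so a half turn about z gives the same grasp; the last joint's range is limited). The gripper opens to 87 mm and grips with 3 to 60 N. Pads are 19 mm wide; open, the fingers measure 117 mm over their backs; the gripper's body (75 mm by 190 mm) begins 51 mm behind the grasp point.
Start: joints at [55.204, 30.224, 82.088, -0, 67.689, -10.227], TCP at [0.26, 0.568, 0.248] pointing down, gripper open.
Joint ranges: [-176.69, 176.69], [-43.24, 126.21], [12.49, 139.97], [-82, 262], [0, 151.66], [-163.58, 163.58]. Speed limits (degrees/s): [159.86, 159.86, 180, 180, 180, 180].

### API

Orientations are given as a 3x3 rotation matrix whose columns are the frame's x, y, z axes.
In Python, from rig import * gives the robot as it stands.
- The arm moves only by the tool step_arm, never from a script. Its argument "steps" is a list of rows, each a list of 7 numbers: the shift along the tool's x, y, z normalised to -1 to 1, where 1 is 0.3 m, then the turn, a rotation vector about the tool's x, y, z normalised to -1 to 1, where 1 is 45 degrees, then the gripper's target within -1 to 1 (shut at 1, half-way at 0, fully open at -1). A call has 1 to 8 rows; each row is the pose to reach, as a shift and turn from the pose commanded when the call began, along the tool's axes at that moment; what a row does not reach only later rows make up. A row lasts 1/12 s, in which the tool goes at most 41.7 mm and 7.16 degrees, less where a joint would pass 70% of its speed; a pose out of reach is approached as far as the arm can. A call with a number of a shift or a turn outside -1 to 1 is refused whole. A call with a gripper value outside its range is refused whole. The fingers move at their own pace and stop on an object; the grip force is fixed at half the most. Time passes only in rows, so rows that repeat a pose let the fingers close. It gives the time, the measured TCP pose, the force, the opening and the grip force at its end, in the units of the state.
- read_state(): the state, without advancing time (a new reading comes with each control period).
- capture(name): name is "scene" or "top" or "wrist"; returns a dict with "image" (480x640x3 uint8, red, green, blue), "vertical_fov" (degrees; the focal length in pixels is half the picture's height over the tangent of half this angle, whatever the lens; pixels are square), "cx", "cy" (the principal point, pixels), "world_from_camera" (4x4, takes a point from camera to world coordinates); the wrist camera has in their place "T_tool_cam" (4x4, takes a point from camera to tool coordinates, whose origin is the TCP and whose axes are the flange's). Camera axes: x right, y down, z forward; pixel columns grow to the right and rows downward; lengths in m; the calibration is good to about 2 mm. The wrist camera is an equidistant fisheye: a pixel r from the principal point sees the ray r / f radians off the axis. A picture is of the moment at which its call begins: read the wrist's pose just before it. There is no depth.
- hand_in(): hands the job in; it is judged then, once.
The state is a dict: "time_s": time; "joint_positions": joint angles; "qvel": joint speeds; "tau": joint torques, N m; "position": TCP position; "tcp_rot": TCP orientation; "force": force on the tool from outside, world axes, zero at the start; "moment": the same for the moment, N m; "opening": opening from 0.0 (shut) to 1.0 (fully open); "grasp_force": force on a finger pad.
Only numpy, scipy, OpenCV 4.12 (cv2) and the standard library are available. Lean on these libraries where they do the work, as an engineer would, in place of code of your own. Each camera call takes 0.05 s, during which the arm holds its last target. There are 200 camera calls.

### The job

Move the four sample vessels from the transport tray into the pockets of the warming block, keeping their order: the vessel nearest the tray's handle goes into the pocket nearest the block's control box, the next into the next pocket, and so on to the far end. Keep every vessel upright, set it down rather than drop it, and leave all four standing released on the pocket floors.

Things in the scene. Friction and masses are not known exactly. Their poses are not given: they have to be found in the camera images.
- cup_mid (a point): Specimen cup, the squattest of the four vessels: white, nearly cylindrical, 37 mm across at the foot, 40 mm at the top, with a flat grey cap as wide as the body; 66 mm tall in all (cap: top 14 mm), about 70 g. The point given is on its axis, half-way up; z is up along its axis.
- tube_mid (a point): Sample tube, the tallest and slimmest: white flat-bottomed cylinder 28 mm across, grey cap 29 mm across; 82 mm tall in all (cap: top 16 mm), about 60 g. The point given is on its axis, half-way up; z is up along its axis.
- bottle_mid (a point): Round bottle: white body 36 mm across, cylindrical up to 54 mm, then a cone shoulder up to 62 mm and a narrow grey cap 22 mm across; 76 mm tall in all, about 100 g. The point given is on its axis, half-way up; z is up along its axis.
- flask_mid (a point): Square bottle: white body 36 x 36 mm and 58 mm high, narrow round grey cap 28 mm across; 72 mm tall in all, about 100 g. The point given is on its axis, half-way up; z is up along its axis. x and y are square to its side faces.
- seat_cup: The fixed rubber seat on which the cup stands at the start: black, a disc 60 mm across, 6 mm thick, lying on the tray; the four seats are in a new order each time. Origin at the centre of its underside (14 mm above the work surface); its top is 20 mm above the work surface; x and y axes as the tray's.
- seat_tube: The fixed rubber seat on which the tube stands at the start: black, a square of 52 mm, 6 mm thick, lying on the tray; the four seats are in a new order each time. Origin at the centre of its underside (14 mm above the work surface); its top is 20 mm above the work surface; x and y axes as the tray's.
- seat_bottle: The fixed rubber seat on which the round bottle stands at the start: black, a hexagon 64 mm over the corners, 6 mm thick, lying on the tray; the four seats are in a new order each time. Origin at the centre of its underside (14 mm above the work surface); its top is 20 mm above the work surface; x and y axes as the tray's.
- seat_flask: The fixed rubber seat on which the square bottle stands at the start: black, an oblong of 76 mm (across the tray) by 46 mm, 6 mm thick, lying on the tray; the four seats are in a new order each time. Origin at the centre of its underside (14 mm above the work surface); its top is 20 mm above the work surface; x and y axes as the tray's.
- tray: Transport tray, fixed: white-painted steel plate 90 (x) by 300 mm (y), 14 mm thick; at its +y end a bar 20 mm high and a black bow handle (to y = +190 mm, 35 mm high). Origin at the centre of its underside; z up. Places in a row at x = 0, y = +108, +36, -36, -108 mm, counted from the handle. Lies nearer or farther than the block, roughly parallel, turned up to 0.2 rad.
- block: Warming block, fixed: aluminium, 90 (x) by 300 mm (y), 30 mm high; at its -y end a white control box (y = -150 to -215 mm, 45 mm high, dial to 55 mm). Origin at the centre of the aluminium's underside; z up. Four open pockets 62 x 62 mm, 6 mm deep (floor at z = 24 mm), at x = 0, y = -108, -36, +36, +108 mm, counted from the box. Turned up to 0.2 rad.
Mind the look-alikes: they are no part of the job. Leave any green or red look-alike of the part that bears bottle_mid alone.

How it is judged (in metres and radians):
At the end, for the whole second after the job is handed in: Each vessel stands released, still and upright (0.12 rad) on the floor (height within 4 mm) of the pocket with the same count from the control box as its seat has from the tray's handle, its centre within 18 mm of the pocket's along each side (angle between each of cup_mid, tube_mid, bottle_mid, flask_mid's own z axis and vertical below 0.12 rad and linear speed of each of cup, tube, bottle, flask below 0.02 m/s and contact force between the fingers and cup below 0.1 N and x of cup_mid in the frame of block between -0.018 and 0.018 m and z of cup_mid in the frame of block between 0.053 and 0.061 m and ((y of seat_cup in the frame of tray between 0.088 and 0.128 m and y of cup_mid in the frame of block between -0.126 and -0.09 m) or (y of seat_cup in the frame of tray between 0.016 and 0.056 m and y of cup_mid in the frame of block between -0.054 and -0.018 m) or (y of seat_cup in the frame of tray between -0.056 and -0.016 m and y of cup_mid in the frame of block between 0.018 and 0.054 m) or (y of seat_cup in the frame of tray between -0.128 and -0.088 m and y of cup_mid in the frame of block between 0.09 and 0.126 m)) and contact force between the fingers and tube below 0.1 N and x of tube_mid in the frame of block between -0.018 and 0.018 m and z of tube_mid in the frame of block between 0.061 and 0.069 m and ((y of seat_tube in the frame of tray between 0.088 and 0.128 m and y of tube_mid in the frame of block between -0.126 and -0.09 m) or (y of seat_tube in the frame of tray between 0.016 and 0.056 m and y of tube_mid in the frame of block between -0.054 and -0.018 m) or (y of seat_tube in the frame of tray between -0.056 and -0.016 m and y of tube_mid in the frame of block between 0.018 and 0.054 m) or (y of seat_tube in the frame of tray between -0.128 and -0.088 m and y of tube_mid in the frame of block between 0.09 and 0.126 m)) and contact force between the fingers and bottle below 0.1 N and x of bottle_mid in the frame of block between -0.018 and 0.018 m and z of bottle_mid in the frame of block between 0.058 and 0.066 m and ((y of seat_bottle in the frame of tray between 0.088 and 0.128 m and y of bottle_mid in the frame of block between -0.126 and -0.09 m) or (y of seat_bottle in the frame of tray between 0.016 and 0.056 m and y of bottle_mid in the frame of block between -0.054 and -0.018 m) or (y of seat_bottle in the frame of tray between -0.056 and -0.016 m and y of bottle_mid in the frame of block between 0.018 and 0.054 m) or (y of seat_bottle in the frame of tray between -0.128 and -0.088 m and y of bottle_mid in the frame of block between 0.09 and 0.126 m)) and contact force between the fingers and flask below 0.1 N and x of flask_mid in the frame of block between -0.018 and 0.018 m and z of flask_mid in the frame of block between 0.056 and 0.064 m and ((y of seat_flask in the frame of tray between 0.088 and 0.128 m and y of flask_mid in the frame of block between -0.126 and -0.09 m) or (y of seat_flask in the frame of tray between 0.016 and 0.056 m and y of flask_mid in the frame of block between -0.054 and -0.018 m) or (y of seat_flask in the frame of tray between -0.056 and -0.016 m and y of flask_mid in the frame of block between 0.018 and 0.054 m) or (y of seat_flask in the frame of tray between -0.128 and -0.088 m and y of flask_mid in the frame of block between 0.09 and 0.126 m))); the robot touches nothing.
It fails at once if a vessel is tipped by more than 0.6 rad (angle between any of cup_mid, tube_mid, bottle_mid, flask_mid's own z axis and vertical above 0.6 rad).
It fails at once if a vessel is dropped or knocked: it moves faster than 0.65 m/s (a free fall of over 2 cm) while not gripped ((linear speed of cup above 0.65 m/s and contact force between the fingers and cup below 0.05 N) or (linear speed of tube above 0.65 m/s and contact force between the fingers and tube below 0.05 N) or (linear speed of bottle above 0.65 m/s and contact force between the fingers and bottle below 0.05 N) or (linear speed of flask above 0.65 m/s and contact force between the fingers and flask below 0.05 N)).
It also fails if it takes over 96 s, if anything falls off the work surface, if the arm or the gripper's body presses on something with over 40 N, if the wrist force passes 120 N, or if a joint passes its speed limit or range.

## Working session

There is one attempt and no reset: what is moved stays moved. The work goes in short steps, Python scripts to look and compute and a tool call to move; the robot and the scene stay as the last step left them, time stands still between calls to the robot, and variables do not carry over. Pictures are saved under pics/ and viewed, at most 14 in all, crops included, and the job is handed in when it is done.

Besides the shell and the picture viewer there is one more tool, called as name(argument=value, ...), one argument or row to a line, values as JSON. step_arm: Moves the arm, as the interface text tells. Scaled input: -1 to 1 covers 0.3 m each way for a shift and 45 degrees each way for a turn. Its arguments: {"type":"object","properties":{"steps":{"type":"array"}},"required":["steps"]}

```bash
mkdir -p pics
python3 - <<'E'
from rig import *
import cv2
s=read_state();print(s['time_s'],s['position'],s['tcp_rot'],s['opening'])
for n in("scene","top"):
    c=capture(n);cv2.imwrite(f'pics/{n}0.png',c['image'][:,:,::-1]);print(n,c['vertical_fov'],c['cx'],c['cy'],c['world_from_camera'])
E
```

```text
0.0 [0.25943887 0.56787033 0.24658169] [[-9.09474942e-01  4.15756936e-01 -1.22492995e-03]
 [ 4.15758561e-01  9.09473336e-01 -1.75205139e-03]
 [ 3.85613610e-04 -2.10272195e-03 -9.99997715e-01]] 0.9969867693574405
scene 53.36879691727812 326.0763353590691 234.57684194866846 [[ 0.4366209   0.49125822 -0.75367603  1.13000007]
 [ 0.89961594 -0.24521351  0.36133293 -0.33390862]
 [-0.00730377 -0.83578448 -0.54900907  0.46100863]
 [ 0.          0.          0.          1.        ]]
top 57.605376964723625 313.9129440818168 235.35130958497234 [[-0.00691587 -0.99404103  0.10878695  0.51410656]
 [-0.99991086  0.0056318  -0.01210633 -0.05377411]
 [ 0.01142152 -0.10886098 -0.99399137  0.72895249]
 [ 0.          0.          0.          1.        ]]
```

View pics/scene0.png

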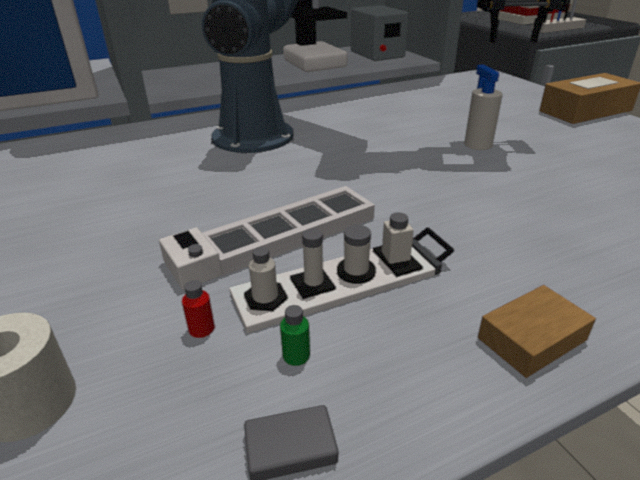

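View pics/top0.png

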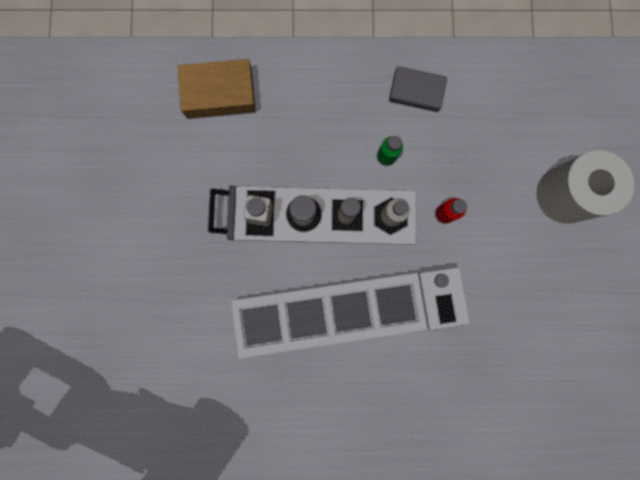

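The top view shows the handle at left (+y), then flask (256,207), cup (302,208), tube (349,209) and bottle (398,210). The block's box is at right (443,298), and green (391,150) and red (453,210) are the look-alikes. I'll enlarge both views to get precise positions.

Run:
```python
import cv2
a=cv2.imread('pics/top0.png')[175:365,205:475];cv2.imwrite('pics/topc.png',cv2.resize(a,None,fx=2.9,fy=2.9,interpolation=cv2.INTER_CUBIC))
a=cv2.imread('pics/scene0.png')[180:330,155:465];cv2.imwrite('pics/scenec.png',cv2.resize(a,None,fx=2.5,fy=2.5,interpolation=cv2.INTER_CUBIC))
```

```text
(no output)
```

View pics/topc.png

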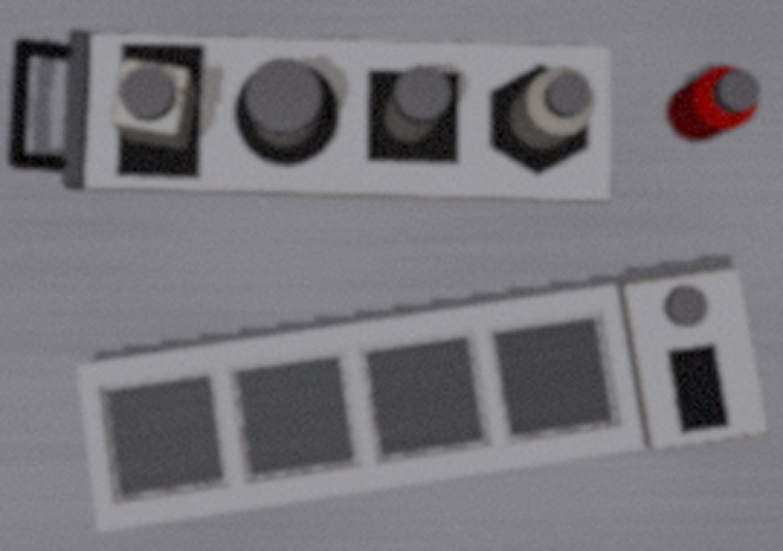

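View pics/scenec.png

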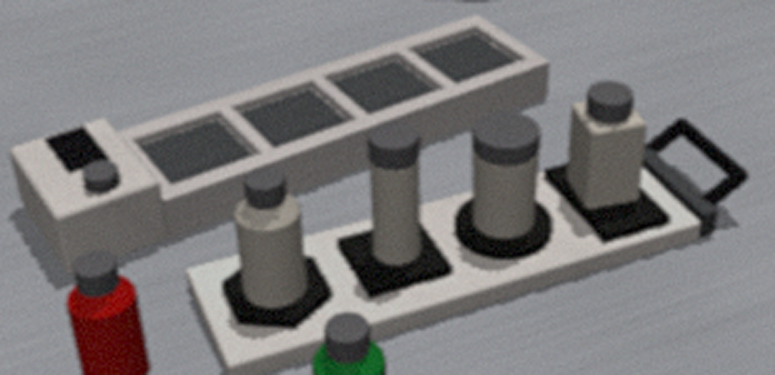

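The top crop shows cap tops at flask (149,91), cup (284,96), tube (422,94) and bottle (569,91), with pocket centres from the box at (555,378), (427,398), (295,417) and (165,439). The scene crop shows the same caps at (611,97), (507,132), (394,140), (266,185), and pockets at (194,154), (291,116), (382,84), (466,54).

```bash
cat > cam.py <<'E'
import numpy as np
CAL={'scene':(53.36879691727812,326.0763,234.5768,[[0.4366209,0.49125822,-0.75367603,1.13000007],[0.89961594,-0.24521351,0.36133293,-0.33390862],[-0.00730377,-0.83578448,-0.54900907,0.46100863]]),
'top':(57.605376964723625,313.9129,235.3513,[[-0.00691587,-0.99404103,0.10878695,0.51410656],[-0.99991086,0.0056318,-0.01210633,-0.05377411],[0.01142152,-0.10886098,-0.99399137,0.72895249]])}
def ray(n,uv):
    f,cx,cy,T=CAL[n];T=np.array(T);f=240/np.tan(np.radians(f/2))
    d=T[:,:3]@[(uv[0]-cx)/f,(uv[1]-cy)/f,1];return T[:,3],d/np.linalg.norm(d)
def tri(a,b):
    P=[np.eye(3)-np.outer(d,d) for _,d in(a,b)]
    x=np.linalg.solve(sum(P),P[0]@a[0]+P[1]@b[0]);return x,max(np.linalg.norm(p@(x-o)) for p,(o,_) in zip(P,(a,b)))
def atz(r,z): return r[0]+r[1]*(z-r[0][2])/r[1][2]
tc=lambda u,v:((u+.5)/2.9+204.5,(v+.5)/2.9+174.5)
sc=lambda u,v:((u+.5)/2.5+154.5,(v+.5)/2.5+179.5)
E
python3 - <<'E'
from cam import *
np.set_printoptions(precision=4,suppress=True)
N='flask cup tube bottle p1 p2 p3 p4'.split()
T=[(149,91),(284,96),(422,94),(569,91),(555,378),(427,398),(295,417),(165,439)]
S=[(611,97),(507,132),(394,140),(266,185),(194,154),(291,116),(382,84),(466,54)]
H=[.092,.086,.102,.096,.03,.03,.03,.03]
for n,t,s,h in zip(N,T,S,H):
    a,b=ray('top',tc(*t)),ray('scene',sc(*s));print(n,*tri(a,b),'top@h',atz(a,h)[:2],'scene@h',atz(b,h)[:2])
for n,c in(('block',[(80,367),(98,530),(645,449),(617,285)]),):
    print(n,[atz(ray('top',tc(*q)),.03)[:2] for q in c])
print('tray',[atz(ray('top',tc(*q)),.014)[:2] for q in [(611,48),(611,198),(90,36),(83,187)]])
print('flask shoulder',[atz(ray('top',tc(*q)),.078)[:2] for q in [(121,58),(182,66),(113,122),(181,133)]])
E
```

```text
flask [0.6291 0.0253 0.0896] 0.0016014153358904451 top@h [0.6278 0.0236] scene@h [0.6327 0.0246]
cup [ 0.627  -0.0438  0.0837] 0.001352943698657614 top@h [ 0.6259 -0.045 ] scene@h [ 0.6305 -0.0443]
tube [ 0.625  -0.114   0.0978] 0.0010104717130373152 top@h [ 0.6238 -0.1145] scene@h [ 0.6313 -0.1157]
bottle [ 0.627  -0.1897  0.0927] 0.0009768500535007865 top@h [ 0.6261 -0.1899] scene@h [ 0.632  -0.1901]
p1 [ 0.4785 -0.1926  0.0235] 0.0005231527047294604 top@h [ 0.4787 -0.1918] scene@h [ 0.4885 -0.1943]
p2 [ 0.4685 -0.1212  0.0271] 0.0006616801263017711 top@h [ 0.4684 -0.1216] scene@h [ 0.4732 -0.1221]
p3 [ 0.4588 -0.049   0.028 ] 0.0005982051996743921 top@h [ 0.4588 -0.0495] scene@h [ 0.4621 -0.0497]
p4 [0.4481 0.0226 0.0289] 0.0015589185477985453 top@h [0.4476 0.021 ] scene@h [0.4504 0.0231]
block [array([0.4865, 0.0676]), array([0.3997, 0.0567]), array([ 0.4401, -0.2399]), array([ 0.5291, -0.2275])]
tray [array([ 0.6656, -0.2325]), array([ 0.5788, -0.2297]), array([0.6739, 0.0671]), array([0.5868, 0.07  ])]
flask shoulder [array([0.6478, 0.04  ]), array([0.6435, 0.0082]), array([0.6141, 0.0438]), array([0.6082, 0.0086])]
```

step_arm(
  steps=[
    [-0.67,-0.48,0,0,0,0.73,-1],
    [-0.67,-0.48,0,0,0,0.73,-1],
    [-0.67,-0.48,0,0,0,0.73,-1],
    [-0.67,-0.48,0,0,0,0.73,-1],
    [-0.67,-0.48,0,0,0,0.73,-1],
    [-0.67,-0.48,0,0,0,0.73,-1],
    [-0.67,-0.48,0,0,0,0.73,-1],
  ],
)

```text
time_s: 0.68
position: [0.3857, 0.3486, 0.2472]
tcp_rot: [[-0.533, 0.846, 0.001], [0.846, 0.533, -0.003], [-0.003, -0.001, -1.0]]
force: [-0.9, -0.7, -0.2]
opening: 1.003
grasp_force: 0.0
```

```bash
cat > go.py <<'E'
import sys;from rig import *;import numpy as np
from scipy.spatial.transform import Rotation as Ro
# go.py x y z theta(deg of tool y from world x)
x,y,z,t=map(float,sys.argv[1:5]);s=read_state();R=np.array(s['tcp_rot']);p=np.array(s['position'])
c,n=np.cos(np.radians(t)),np.sin(np.radians(t))
D=np.column_stack([[-n,c,0],[c,n,0],[0,0,-1]])
np.set_printoptions(precision=3,suppress=True)
print('t',round(s['time_s'],2),'at',p,'shift',R.T@(np.array([x,y,z])-p)/.3,'turn',np.degrees(Ro.from_matrix(R.T@D).as_rotvec())/45)
E
python3 go.py 0.628 -0.08 0.26 0
```

```text
t 0.68 at [0.386 0.349 0.247] shift [-1.639 -0.079 -0.037] turn [-0.001  0.004  0.716]
```

step_arm(
  steps=[
    [-0.9,-0.04,-0.04,0,0,0.72,-1],
    [-0.9,-0.04,-0.04,0,0,0.72,-1],
    [-0.9,-0.04,-0.04,0,0,0.72,-1],
    [-0.9,-0.04,-0.04,0,0,0.72,-1],
    [-0.9,-0.04,-0.04,0,0,0.72,-1],
    [-0.9,-0.04,-0.04,0,0,0.72,-1],
    [-0.9,-0.04,-0.04,0,0,0.72,-1],
  ],
)

```text
time_s: 1.27
position: [0.5206, 0.1164, 0.2597]
tcp_rot: [[-0.0, 1.0, 0.002], [1.0, 0.0, -0.001], [-0.001, 0.002, -1.0]]
force: [0.5, 0.7, 0.6]
opening: 1.003
grasp_force: 0.0
```

```bash
python3 go.py 0.628 -0.08 0.26 0
```

```text
t 1.27 at [0.521 0.116 0.26 ] shift [-0.655  0.358  0.001] turn [0.003 0.002 0.   ]
```

step_arm(
  steps=[
    [-0.65,0.36,0,0,0,0,-1],
    [-0.65,0.36,0,0,0,0,-1],
    [-0.65,0.36,0,0,0,0,-1],
    [-0.65,0.36,0,0,0,0,-1],
    [-0.65,0.36,0,0,0,0,-1],
    [-0.65,0.36,0,0,0,0,-1],
    [-0.65,0.36,0,0,0,0,-1],
    [-0.65,0.36,0,0,0,0,-1],
  ],
)

```text
time_s: 1.93
position: [0.6263, -0.0748, 0.2586]
tcp_rot: [[-0.002, 1.0, -0.002], [1.0, 0.002, 0.001], [0.001, -0.002, -1.0]]
force: [-0.6, 0.0, -0.7]
opening: 0.994
grasp_force: 0.0
```

Run:
```python
from rig import *
import cv2,json,numpy as np
s=read_state();c=capture('wrist')
cv2.imwrite('pics/w1.png',c['image'][:,:,::-1]);np.set_printoptions(precision=5,suppress=True)
print(s['position'],s['tcp_rot'],c['vertical_fov'],c['cx'],c['cy'],c['T_tool_cam'])
json.dump([list(map(float,s['position'])),np.array(s['tcp_rot']).tolist(),c['vertical_fov'],c['cx'],c['cy'],np.array(c['T_tool_cam']).tolist()],open('w1.json','w'))
```

```text
[ 0.62626 -0.07476  0.25864] [[-0.00172  1.      -0.00202]
 [ 1.       0.00173  0.00136]
 [ 0.00136 -0.00202 -1.     ]] 65.70646984690485 322.00963189140856 238.565889863553 [[ 0.00074 -0.95355 -0.30124  0.08419]
 [ 1.       0.00077  0.00002 -0.00007]
 [ 0.00021 -0.30124  0.95355 -0.13815]
 [ 0.       0.       0.       1.     ]]
```

View pics/w1.png

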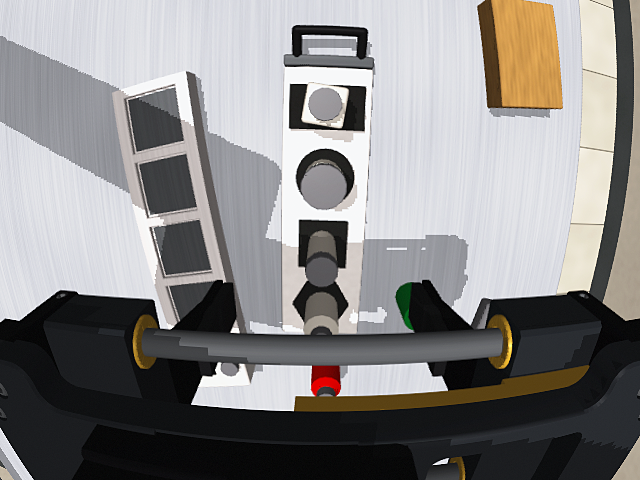

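The wrist view has +y up and +x right. Cap tops are at flask (325,104), cup (323,187), tube (321,268); pocket openings at p4 (156,121), p3 (169,184), p2 (181,247).

```bash
cat >> cam.py <<'E'
import json
def wray(uv,fn):
    p,R,f,cx,cy,T=json.load(open(fn));R=np.array(R);T=np.array(T);f=240/np.tan(np.radians(f/2))
    d=np.array([uv[0]-cx,uv[1]-cy]);r=np.linalg.norm(d);th=r/f
    c=np.array([*(d/r*np.sin(th)),np.cos(th)]);return np.array(p)+R@T[:3,3],R@T[:3,:3]@c
E
python3 - <<'E'
from cam import *
np.set_printoptions(precision=4,suppress=True)
N='flask cup tube p4 p3 p2'.split()
W=[(325,104),(323,187),(321,268),(156,121),(169,184),(181,247)]
T=[(149,91),(284,96),(422,94),(165,439),(295,417),(427,398)]
S=[(611,97),(507,132),(394,140),(466,54),(382,84),(291,116)]
H=[.092,.086,.102,.03,.03,.03]
for n,w,t,s,h in zip(N,W,T,S,H):
    r=wray(w,'w1.json');print(n,'wrist@h',atz(r,h)[:2],'top',tri(r,ray('top',tc(*t))),'scene',tri(r,ray('scene',sc(*s))))
print('flask shoulder',[atz(wray(q,'w1.json'),.078)[:2] for q in [(308,84),(348,86),(303,121),(343,125)]])
E
```

```text
flask wrist@h [0.628  0.0268] top (array([0.6285, 0.0258, 0.0852]), np.float64(0.0014549625477648018)) scene (array([0.6283, 0.0273, 0.0888]), np.float64(0.0004214585117633856))
cup wrist@h [ 0.6266 -0.0428] top (array([ 0.627 , -0.0445,  0.0778]), np.float64(0.0005270112666187606)) scene (array([ 0.6269, -0.0428,  0.0836]), np.float64(0.0005223614580647476))
tube wrist@h [ 0.6251 -0.1099] top (array([ 0.6256, -0.1155,  0.089 ]), np.float64(0.0006262753652153011)) scene (array([ 0.6248, -0.1123,  0.097 ]), np.float64(0.0004983638800333943))
p4 wrist@h [0.4531 0.0213] top (array([0.4463, 0.0222, 0.0158]), np.float64(0.0003934351811951244)) scene (array([0.4541, 0.0212, 0.0323]), np.float64(4.308931419004704e-05))
p3 wrist@h [ 0.4642 -0.0463] top (array([ 0.4573, -0.049 ,  0.0142]), np.float64(0.00041002711052231226)) scene (array([ 0.4623, -0.048 ,  0.0288]), np.float64(0.0018545729859823885))
p2 wrist@h [ 0.4711 -0.1163] top (array([ 0.4668, -0.1216,  0.0181]), np.float64(0.0014012811347916944)) scene (array([ 0.4681, -0.1191,  0.0254]), np.float64(0.0014666429733774737))
flask shoulder [array([0.6138, 0.0449]), array([0.6474, 0.0434]), array([0.6095, 0.013 ]), array([0.6434, 0.0097])]
```

step_arm(
  steps=[
    [0.34,0.005,0.26,0,0,0.13,-1],
    [0.34,0.005,0.26,0,0,0.13,-1],
    [0.34,0.005,0.26,0,0,0.13,-1],
    [0.34,0.005,0.26,0,0,0.13,-1],
    [0.34,0.005,0.26,0,0,0.13,-1],
    [0.34,0.005,0.35,0,0,0.13,-1],
    [0.34,0.005,0.42,0,0,0.13,-1],
    [0.34,0.005,0.42,0,0,0.13,-1],
  ],
)

```text
time_s: 2.65
position: [0.6253, 0.0276, 0.1312]
tcp_rot: [[0.098, 0.995, -0.006], [0.995, -0.098, 0.0], [-0.0, -0.006, -1.0]]
force: [-1.1, -0.8, -0.3]
opening: 1.002
grasp_force: 0.0
```

```bash
python3 go.py 0.628 0.026 0.064 -6
```

```text
t 2.65 at [0.625 0.028 0.131] shift [-0.004  0.011  0.224] turn [-0.008  0.     0.008]
```

step_arm(
  steps=[
    [0,0.005,0.09,0,0,0,-1],
    [0,0.005,0.17,0,0,0,-1],
    [0,0.005,0.22,0,0,0,-1],
    [0,0.005,0.22,0,0,0,-1],
    [0,0.005,0.22,0,0,0,0],
  ],
)

```text
time_s: 3.07
position: [0.6298, 0.0267, 0.0686]
tcp_rot: [[0.099, 0.995, 0.001], [0.995, -0.099, -0.0], [-0.0, 0.001, -1.0]]
force: [0.7, 0.3, 0.1]
opening: 0.976
grasp_force: 0.0
```

```bash
python3 go.py 0.628 0.026 0.064 -6
```

```text
t 3.07 at [0.63  0.027 0.069] shift [-0.003 -0.006  0.015] turn [0.001 0.    0.007]
```

step_arm(
  steps=[
    [0,-0.003,0.01,0,0,0,1],
    [0,-0.003,0.01,0,0,0,1],
    [0,-0.003,0.01,0,0,0,1],
    [0,-0.003,0.01,0,0,0,1],
    [0,-0.003,0.01,0,0,0,1],
    [0,-0.003,0.01,0,0,0,1],
    [0,-0.003,0.01,0,0,0,1],
    [0,-0.003,0.01,0,0,0,1],
  ],
)

```text
time_s: 3.73
position: [0.6284, 0.0272, 0.0646]
tcp_rot: [[0.099, 0.995, 0.0], [0.995, -0.099, -0.0], [-0.0, 0.0, -1.0]]
force: [0.9, -0.0, 1.7]
opening: 0.419
grasp_force: 29.1
```

step_arm(
  steps=[
    [0,0,-0.05,0,0,0,1],
    [0,0,-0.12,0,0,0,1],
    [0,0,-0.2,0,0,0,1],
    [0,0,-0.28,0,0,0,1],
    [0,0,-0.35,0,0,0,1],
    [0,0,-0.39,0,0,0,1],
    [0,0,-0.4,0,0,0,1],
    [0,0,-0.4,0,0,0,1],
  ],
)

```text
time_s: 4.4
position: [0.6286, 0.0272, 0.1851]
tcp_rot: [[0.099, 0.995, 0.001], [0.995, -0.099, -0.0], [-0.0, 0.001, -1.0]]
force: [-0.6, 0.6, -1.4]
opening: 0.417
grasp_force: 29.2
```

```bash
python3 go.py 0.481 -0.191 0.185 6
```

```text
t 4.4 at [0.629 0.027 0.185] shift [-0.772 -0.418 -0.   ] turn [ 0.002  0.    -0.259]
```

step_arm(
  steps=[
    [-0.05,-0.03,0,0,0,-0.02,1],
    [-0.15,-0.08,0,0,0,-0.06,1],
    [-0.27,-0.15,0,0,0,-0.1,1],
    [-0.4,-0.22,0,0,0,-0.14,1],
    [-0.53,-0.29,0,0,0,-0.18,1],
    [-0.65,-0.35,0,0,0,-0.22,1],
    [-0.73,-0.395,0,0,0,-0.25,1],
    [-0.77,-0.418,0,0,0,-0.26,1],
  ],
)

```text
time_s: 5.07
position: [0.4776, -0.1927, 0.1828]
tcp_rot: [[-0.103, 0.995, -0.004], [0.995, 0.103, 0.001], [0.002, -0.004, -1.0]]
force: [0.1, 0.1, -1.0]
opening: 0.421
grasp_force: 29.2
```

```bash
python3 go.py 0.481 -0.191 0.069 6
```

```text
t 5.07 at [ 0.478 -0.193  0.183] shift [0.004 0.013 0.379] turn [-0.005 -0.002 -0.002]
```

step_arm(
  steps=[
    [0,0.005,0.04,0,0,0,1],
    [0,0.005,0.12,0,0,0,1],
    [0,0.005,0.2,0,0,0,1],
    [0,0.005,0.27,0,0,0,1],
    [0,0.005,0.32,0,0,0,1],
    [0,0.005,0.35,0,0,0,1],
    [0,0.005,0.36,0,0,0,1],
    [0,0.005,0.36,0,0,0,1],
  ],
)

```text
time_s: 5.73
position: [0.4816, -0.1897, 0.0753]
tcp_rot: [[-0.105, 0.994, -0.002], [0.994, 0.105, 0.002], [0.002, -0.002, -1.0]]
force: [0.3, 0.1, -1.2]
opening: 0.421
grasp_force: 29.2
```

```bash
python3 go.py 0.481 -0.191 0.069 6
```

```text
t 5.73 at [ 0.482 -0.19   0.075] shift [-0.004 -0.002  0.021] turn [-0.003 -0.002  0.001]
```

step_arm(
  steps=[
    [0,0,0.008,0,0,0,1],
    [0,0,0.014,0,0,0,1],
    [0,0,0.02,0,0,0,1],
    [0,0,0.021,0,0,0,1],
    [0,0,0.021,0,0,0,1],
  ],
)

```text
time_s: 6.15
position: [0.4825, -0.1902, 0.0707]
tcp_rot: [[-0.105, 0.994, 0.001], [0.994, 0.105, -0.0], [-0.001, 0.001, -1.0]]
force: [0.2, 0.4, -0.5]
opening: 0.42
grasp_force: 29.2
```

step_arm(
  steps=[
    [0,0,0.003,0,0,0,1],
    [0,0,0.006,0,0,0,1],
    [0,0,0.006,0,0,0,1],
  ],
)

```text
time_s: 6.4
position: [0.4825, -0.1902, 0.0686]
tcp_rot: [[-0.105, 0.994, 0.001], [0.994, 0.105, -0.0], [-0.0, 0.0, -1.0]]
force: [0.1, 0.1, -1.1]
opening: 0.417
grasp_force: 29.2
```

step_arm(
  steps=[
    [0,0,0.003,0,0,0,1],
    [0,0,0.004,0,0,0,1],
    [0,0,0.004,0,0,0,-1],
    [0,0,0.004,0,0,0,-1],
    [0,0,0.004,0,0,0,-1],
    [0,0,0.004,0,0,0,-1],
    [0,0,0.004,0,0,0,-1],
  ],
)

```text
time_s: 6.98
position: [0.4822, -0.1901, 0.0671]
tcp_rot: [[-0.105, 0.994, -0.0], [0.994, 0.105, 0.0], [0.0, -0.0, -1.0]]
force: [-0.5, 0.6, 0.2]
opening: 0.714
grasp_force: 0.0
```

step_arm(
  steps=[
    [0,0,-0.1,0,0,0,-1],
    [0,0,-0.23,0,0,0,-1],
    [0,0,-0.36,0,0,0,-1],
    [0.08,0.1,-0.4,0,0,0.03,-1],
    [0.17,0.2,-0.4,0,0,0.06,-1],
    [0.25,0.3,-0.4,0,0,0.1,-1],
    [0.33,0.4,-0.4,0,0,0.13,-1],
    [0.42,0.51,-0.4,0,0,0.13,-1],
  ],
)

```text
time_s: 7.65
position: [0.6212, -0.0483, 0.1873]
tcp_rot: [[-0.002, 1.0, -0.001], [1.0, 0.002, -0.0], [-0.0, -0.001, -1.0]]
force: [0.6, -1.6, 0.1]
opening: 0.998
grasp_force: 0.0
```

```bash
python3 go.py 0.627 -0.0435 0.064 0
```

```text
t 7.65 at [ 0.621 -0.048  0.187] shift [0.016 0.02  0.411] turn [-0.001  0.     0.002]
```

step_arm(
  steps=[
    [0.015,0.02,0,0,0,0,-1],
    [0.015,0.02,0.1,0,0,0,-1],
    [0.015,0.02,0.2,0,0,0,-1],
    [0.015,0.02,0.3,0,0,0,-1],
    [0.015,0.02,0.38,0,0,0,-1],
    [0.015,0.02,0.41,0,0,0,-1],
    [0.015,0.02,0.41,0,0,0,-1],
    [0.015,0.02,0.41,0,0,0,-1],
  ],
)

```text
time_s: 8.32
position: [0.6266, -0.0452, 0.0643]
tcp_rot: [[-0.003, 1.0, -0.0], [1.0, 0.003, 0.0], [0.0, -0.0, -1.0]]
force: [-0.2, 0.1, 0.8]
opening: 1.001
grasp_force: 0.0
```

```bash
python3 - <<'E'
from rig import *
import cv2
c=capture('wrist');cv2.imwrite('pics/w2.png',c['image'][:,:,::-1])
E
python3 go.py 0.627 -0.0435 0.064 0
```

```text
t 8.37 at [ 0.627 -0.045  0.065] shift [ 0.006 -0.001  0.004] turn [0.002 0.001 0.004]
```

View pics/w2.png

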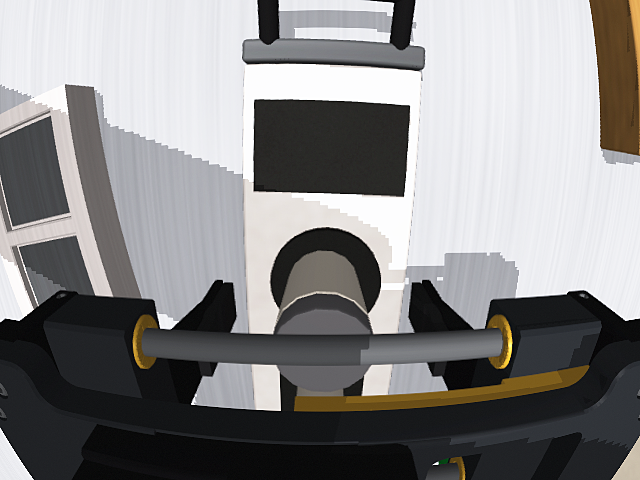

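The cup at (322,345) is centred between the fingers (220 and 425). The flask's seat at (332,148) is clear. Closing on the cup, 8 rows.

step_arm(
  steps=[
    [0.003,0,0,0,0,0,1],
    [0.003,0,0,0,0,0,1],
    [0.003,0,0,0,0,0,1],
    [0.003,0,0,0,0,0,1],
    [0.003,0,0,0,0,0,1],
    [0.003,0,0,0,0,0,1],
    [0.003,0,0,0,0,0,1],
    [0.003,0,0,0,0,0,1],
  ],
)

```text
time_s: 9.03
position: [0.6265, -0.044, 0.0642]
tcp_rot: [[-0.003, 1.0, -0.0], [1.0, 0.003, 0.0], [0.0, -0.0, -1.0]]
force: [0.0, -0.7, -0.2]
opening: 0.479
grasp_force: 0.0
```

step_arm(
  steps=[
    [0,0,-0.05,0,0,0,1],
    [0,0,-0.12,0,0,0,1],
    [0,0,-0.2,0,0,0,1],
    [0,0,-0.28,0,0,0,1],
    [0,0,-0.35,0,0,0,1],
    [0,0,-0.39,0,0,0,1],
    [0,0,-0.4,0,0,0,1],
    [0,0,-0.4,0,0,0,1],
  ],
)

```text
time_s: 9.7
position: [0.6268, -0.0441, 0.1848]
tcp_rot: [[-0.003, 1.0, 0.001], [1.0, 0.003, -0.0], [-0.0, 0.001, -1.0]]
force: [0.6, 0.3, -0.3]
opening: 0.454
grasp_force: 30.0
```

```bash
python3 go.py 0.470 -0.120 0.185 0
```

```text
t 9.7 at [ 0.627 -0.044  0.185] shift [-0.251 -0.523 -0.001] turn [0.002 0.    0.004]
```

step_arm(
  steps=[
    [-0.03,-0.05,0,0,0,0,1],
    [-0.07,-0.14,0,0,0,0,1],
    [-0.12,-0.24,0,0,0,0,1],
    [-0.165,-0.34,0,0,0,0,1],
    [-0.2,-0.42,0,0,0,0,1],
    [-0.23,-0.48,0,0,0,0,1],
    [-0.25,-0.515,0,0,0,0,1],
    [-0.25,-0.523,0,0,0,0,1],
  ],
)

```text
time_s: 10.37
position: [0.4676, -0.1198, 0.1831]
tcp_rot: [[-0.001, 1.0, -0.004], [1.0, 0.001, 0.002], [0.002, -0.004, -1.0]]
force: [0.6, -0.5, 0.1]
opening: 0.45
grasp_force: 30.0
```

step_arm(
  steps=[
    [0,0,0.04,0,0,0,1],
    [0,0,0.12,0,0,0,1],
    [0,0,0.2,0,0,0,1],
    [0,0,0.27,0,0,0,1],
    [0,0,0.31,0,0,0,1],
    [0,0,0.33,0,0,0,1],
    [0,0,0.34,0,0,0,1],
    [0,0,0.34,0,0,0,1],
  ],
)

```text
time_s: 11.03
position: [0.4704, -0.1193, 0.0816]
tcp_rot: [[-0.004, 1.0, -0.0], [1.0, 0.004, 0.0], [0.0, -0.0, -1.0]]
force: [0.2, -0.3, -0.9]
opening: 0.447
grasp_force: 30.0
```

```bash
python3 - <<'E'
from rig import *
import cv2
c=capture('scene');a=c['image'][180:330,155:465,::-1];cv2.imwrite('pics/s2.png',cv2.resize(a,None,fx=2.5,fy=2.5,interpolation=cv2.INTER_CUBIC))
E
python3 go.py 0.470 -0.12 0.069 0
```

```text
t 11.08 at [ 0.471 -0.12   0.082] shift [-0.002 -0.002  0.044] turn [0.001 0.    0.004]
```

View pics/s2.png

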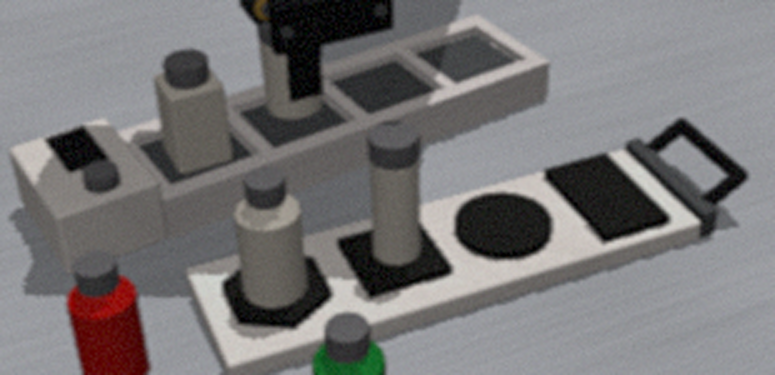

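The flask stands upright in the pocket at (195,160), and the cup hangs over the second pocket at (293,105). I'll lower it gently and watch the force.

step_arm(
  steps=[
    [0,0,0.008,0,0,0,1],
    [0,0,0.015,0,0,0,1],
    [0,0,0.022,0,0,0,1],
    [0,0,0.022,0,0,0,1],
    [0,0,0.022,0,0,0,1],
  ],
)

```text
time_s: 11.5
position: [0.4699, -0.1196, 0.0758]
tcp_rot: [[-0.003, 1.0, 0.0], [1.0, 0.003, -0.0], [-0.0, 0.0, -1.0]]
force: [0.3, -0.9, -0.6]
opening: 0.448
grasp_force: 30.0
```

step_arm(
  steps=[
    [0,0,0.004,0,0,0,1],
    [0,0,0.008,0,0,0,1],
    [0,0,0.008,0,0,0,1],
  ],
)

```text
time_s: 11.75
position: [0.4698, -0.1195, 0.0731]
tcp_rot: [[-0.003, 1.0, -0.0], [1.0, 0.003, 0.0], [0.0, -0.0, -1.0]]
force: [0.5, 1.1, -0.7]
opening: 0.448
grasp_force: 30.0
```

step_arm(
  steps=[
    [0,0,0.003,0,0,0,1],
    [0,0,0.006,0,0,0,1],
    [0,0,0.006,0,0,0,1],
  ],
)

```text
time_s: 12.0
position: [0.4698, -0.1195, 0.0713]
tcp_rot: [[-0.003, 1.0, -0.0], [1.0, 0.003, 0.0], [0.0, -0.0, -1.0]]
force: [0.3, 0.0, -0.9]
opening: 0.451
grasp_force: 30.0
```

step_arm(
  steps=[
    [0,0,0.003,0,0,0,1],
    [0,0,0.005,0,0,0,1],
    [0,0,0.005,0,0,0,1],
  ],
)

```text
time_s: 12.25
position: [0.4698, -0.1195, 0.0698]
tcp_rot: [[-0.003, 1.0, -0.0], [1.0, 0.003, 0.0], [0.0, -0.0, -1.0]]
force: [-0.6, 0.3, -0.4]
opening: 0.45
grasp_force: 30.0
```

step_arm(
  steps=[
    [0,0,0.003,0,0,0,1],
    [0,0,0.004,0,0,0,1],
    [0,0,0.004,0,0,0,1],
  ],
)

```text
time_s: 12.5
position: [0.47, -0.1196, 0.0691]
tcp_rot: [[-0.003, 1.0, 0.0], [1.0, 0.003, -0.0], [-0.0, 0.0, -1.0]]
force: [-0.1, 0.7, 4.2]
opening: 0.45
grasp_force: 30.0
```

step_arm(
  steps=[
    [0,0,0,0,0,0,-1],
    [0,0,0,0,0,0,-1],
    [0,0,0,0,0,0,-1],
    [0,0,0,0,0,0,-1],
    [0,0,0,0,0,0,-1],
    [0,0,0,0,0,0,-1],
  ],
)

```text
time_s: 13.0
position: [0.4698, -0.1195, 0.0686]
tcp_rot: [[-0.003, 1.0, -0.0], [1.0, 0.003, 0.0], [0.0, -0.0, -1.0]]
force: [0.2, 0.1, 0.7]
opening: 0.819
grasp_force: 0.0
```

step_arm(
  steps=[
    [0,0,-0.1,0,0,0,-1],
    [0,0,-0.23,0,0,0,-1],
    [0,0,-0.36,0,0,0,-1],
    [0,0.1,-0.4,0,0,0,-1],
    [0.01,0.2,-0.4,0,0,0,-1],
    [0.02,0.32,-0.4,0,0,0,-1],
    [0.02,0.44,-0.4,0,0,0,-1],
    [0.022,0.517,-0.4,0,0,0,-1],
  ],
)

```text
time_s: 13.67
position: [0.6283, -0.1124, 0.1893]
tcp_rot: [[-0.004, 1.0, 0.004], [1.0, 0.004, -0.001], [-0.001, 0.004, -1.0]]
force: [0.3, 0.4, 0.8]
opening: 1.003
grasp_force: 0.0
```

```bash
python3 go.py 0.625 -0.113 0.064 0
```

```text
t 13.67 at [ 0.628 -0.112  0.189] shift [-0.001 -0.013  0.417] turn [0.005 0.001 0.005]
```

step_arm(
  steps=[
    [0,-0.003,0,0,0,0,-1],
    [0,-0.003,0.1,0,0,0,-1],
    [0,-0.003,0.2,0,0,0,-1],
    [0,-0.003,0.3,0,0,0,-1],
    [0,-0.003,0.38,0,0,0,-1],
    [0,-0.003,0.41,0,0,0,-1],
    [0,-0.003,0.41,0,0,0,-1],
    [0,-0.003,0.41,0,0,0,0],
  ],
)

```text
time_s: 14.33
position: [0.6238, -0.1125, 0.0659]
tcp_rot: [[-0.003, 1.0, -0.001], [1.0, 0.003, 0.0], [0.0, -0.001, -1.0]]
force: [0.3, 0.8, 1.0]
opening: 0.974
grasp_force: 0.0
```

```bash
python3 - <<'E'
from rig import *
import cv2
c=capture('wrist');cv2.imwrite('pics/w3.png',c['image'][:,:,::-1])
E
python3 go.py 0.625 -0.113 0.064 0
```

```text
t 14.38 at [ 0.625 -0.113  0.067] shift [-0.001  0.001  0.01 ] turn [0.002 0.001 0.004]
```

View pics/w3.png

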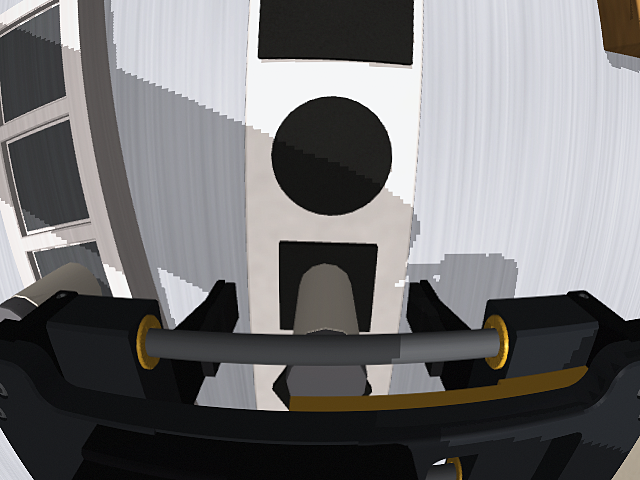

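The tube at (326,340) stands almost centred between the fingers (centre 322). Closing.

step_arm(
  steps=[
    [0,0.004,0.006,0,0,0,0],
    [0,0.004,0.006,0,0,0,1],
    [0,0.004,0.006,0,0,0,1],
    [0,0.004,0.006,0,0,0,1],
    [0,0.004,0.006,0,0,0,1],
    [0,0.004,0.006,0,0,0,1],
    [0,0.004,0.006,0,0,0,1],
    [0,0.004,0.006,0,0,0,1],
  ],
)

```text
time_s: 15.05
position: [0.6252, -0.1124, 0.064]
tcp_rot: [[-0.003, 1.0, -0.0], [1.0, 0.003, 0.0], [0.0, -0.0, -1.0]]
force: [-0.5, 0.2, 0.2]
opening: 0.353
grasp_force: 0.0
```

step_arm(
  steps=[
    [0,0,0,0,0,0,1],
    [0,0,0,0,0,0,1],
    [0,0,0,0,0,0,1],
    [0,0,0,0,0,0,1],
    [0,0,0,0,0,0,1],
  ],
)

```text
time_s: 15.47
position: [0.6252, -0.1124, 0.0639]
tcp_rot: [[-0.003, 1.0, -0.0], [1.0, 0.003, 0.0], [0.0, -0.0, -1.0]]
force: [-0.7, -0.3, -0.6]
opening: 0.31
grasp_force: 30.0
```

step_arm(
  steps=[
    [0,0,-0.05,0,0,0,1],
    [0,0,-0.12,0,0,0,1],
    [0,0,-0.2,0,0,0,1],
    [0,0,-0.28,0,0,0,1],
    [0,0,-0.35,0,0,0,1],
    [0,0,-0.39,0,0,0,1],
    [0,0,-0.4,0,0,0,1],
    [0,0,-0.4,0,0,0,1],
  ],
)

```text
time_s: 16.13
position: [0.6255, -0.1125, 0.1845]
tcp_rot: [[-0.003, 1.0, 0.001], [1.0, 0.003, -0.0], [-0.0, 0.001, -1.0]]
force: [0.2, 0.4, -0.7]
opening: 0.312
grasp_force: 30.0
```

```bash
python3 go.py 0.461 -0.048 0.185 0
```

```text
t 16.13 at [ 0.625 -0.112  0.185] shift [ 0.217 -0.547 -0.002] turn [0.002 0.001 0.004]
```

step_arm(
  steps=[
    [0.02,-0.05,0,0,0,0,1],
    [0.06,-0.14,0,0,0,0,1],
    [0.1,-0.24,0,0,0,0,1],
    [0.14,-0.35,0,0,0,0,1],
    [0.175,-0.44,0,0,0,0,1],
    [0.2,-0.5,0,0,0,0,1],
    [0.215,-0.54,0,0,0,0,1],
    [0.217,-0.547,0,0,0,0,1],
  ],
)

```text
time_s: 16.8
position: [0.4566, -0.046, 0.1824]
tcp_rot: [[-0.004, 1.0, -0.007], [1.0, 0.004, 0.003], [0.003, -0.007, -1.0]]
force: [0.5, 0.8, -1.1]
opening: 0.322
grasp_force: 30.0
```

step_arm(
  steps=[
    [0,0,0.04,0,0,0,1],
    [0,0,0.12,0,0,0,1],
    [0,0,0.2,0,0,0,1],
    [0,0,0.28,0,0,0,1],
    [0,0,0.33,0,0,0,1],
    [0,0,0.36,0,0,0,1],
    [0,0,0.365,0,0,0,1],
    [0,0,0.365,0,0,0,1],
  ],
)

```text
time_s: 17.47
position: [0.4611, -0.048, 0.0737]
tcp_rot: [[-0.003, 1.0, -0.001], [1.0, 0.003, 0.0], [0.0, -0.001, -1.0]]
force: [0.9, 0.1, -0.7]
opening: 0.319
grasp_force: 30.0
```

step_arm(
  steps=[
    [0,0,0.004,0,0,0,1],
    [0,0,0.008,0,0,0,1],
    [0,0,0.01,0,0,0,1],
    [0,0,0.01,0,0,0,1],
  ],
)

```text
time_s: 17.8
position: [0.4613, -0.048, 0.072]
tcp_rot: [[-0.003, 1.0, 0.001], [1.0, 0.003, -0.0], [-0.0, 0.001, -1.0]]
force: [0.1, 0.5, -0.4]
opening: 0.318
grasp_force: 30.0
```

step_arm(
  steps=[
    [0,0,0.004,0,0,0,1],
    [0,0,0.008,0,0,0,1],
    [0,0,0.008,0,0,0,1],
    [0,0,0.008,0,0,0,1],
  ],
)

```text
time_s: 18.13
position: [0.4609, -0.0478, 0.0691]
tcp_rot: [[-0.003, 1.0, 0.0], [1.0, 0.003, -0.0], [-0.0, 0.0, -1.0]]
force: [0.4, 0.3, -0.8]
opening: 0.315
grasp_force: 30.0
```

step_arm(
  steps=[
    [0,0,0.003,0,0,0,1],
    [0,0,0.004,0,0,0,1],
    [0,0,0.004,0,0,0,1],
  ],
)

```text
time_s: 18.38
position: [0.461, -0.0479, 0.0679]
tcp_rot: [[-0.003, 1.0, 0.0], [1.0, 0.003, -0.0], [-0.0, 0.0, -1.0]]
force: [-0.1, 1.5, 0.0]
opening: 0.317
grasp_force: 30.0
```

step_arm(
  steps=[
    [0,0,0,0,0,0,-1],
    [0,0,0,0,0,0,-1],
    [0,0,0,0,0,0,-1],
    [0,0,0,0,0,0,-1],
    [0,0,0,0,0,0,-1],
    [0,0,0,0,0,0,-1],
  ],
)

```text
time_s: 18.88
position: [0.4609, -0.0478, 0.0679]
tcp_rot: [[-0.003, 1.0, 0.0], [1.0, 0.003, -0.0], [-0.0, 0.0, -1.0]]
force: [-0.6, -0.9, 0.5]
opening: 0.685
grasp_force: 0.0
```

step_arm(
  steps=[
    [0,0,-0.1,0,0,0,-1],
    [0,0,-0.23,0,0,0,-1],
    [0,0,-0.36,0,0,0,-1],
    [-0.07,0.08,-0.4,0,0,0,-1],
    [-0.15,0.17,-0.4,0,0,0,-1],
    [-0.24,0.27,-0.4,0,0,0,-1],
    [-0.33,0.37,-0.4,0,0,0,-1],
    [-0.42,0.48,-0.4,0,0,0,-1],
  ],
)

```text
time_s: 19.55
position: [0.6052, -0.1738, 0.1882]
tcp_rot: [[-0.003, 1.0, -0.0], [1.0, 0.003, 0.0], [0.0, -0.0, -1.0]]
force: [0.6, -0.0, -0.3]
opening: 0.996
grasp_force: 0.0
```

```bash
python3 go.py 0.6265 -0.19 0.064 0
```

```text
t 19.55 at [ 0.605 -0.174  0.188] shift [-0.054  0.071  0.414] turn [-0.    -0.     0.004]
```

step_arm(
  steps=[
    [-0.053,0.071,0,0,0,0,-1],
    [-0.053,0.071,0.05,0,0,0,-1],
    [-0.053,0.071,0.15,0,0,0,-1],
    [-0.053,0.071,0.25,0,0,0,-1],
    [-0.053,0.071,0.35,0,0,0,-1],
    [-0.053,0.071,0.4,0,0,0,-1],
    [-0.053,0.071,0.415,0,0,0,-1],
    [-0.053,0.071,0.415,0,0,0,-1],
  ],
)

```text
time_s: 20.22
position: [0.6248, -0.1881, 0.0616]
tcp_rot: [[-0.003, 1.0, -0.003], [1.0, 0.003, 0.002], [0.002, -0.003, -1.0]]
force: [0.5, -0.1, 1.3]
opening: 0.998
grasp_force: 0.0
```

```bash
python3 - <<'E'
from rig import *
import cv2
c=capture('wrist');cv2.imwrite('pics/w4.png',c['image'][:,:,::-1])
E
python3 go.py 0.6265 -0.19 0.063 0
```

```text
t 20.27 at [ 0.626 -0.189  0.063] shift [-0.005  0.002  0.   ] turn [-0.001 -0.     0.004]
```

View pics/w4.png

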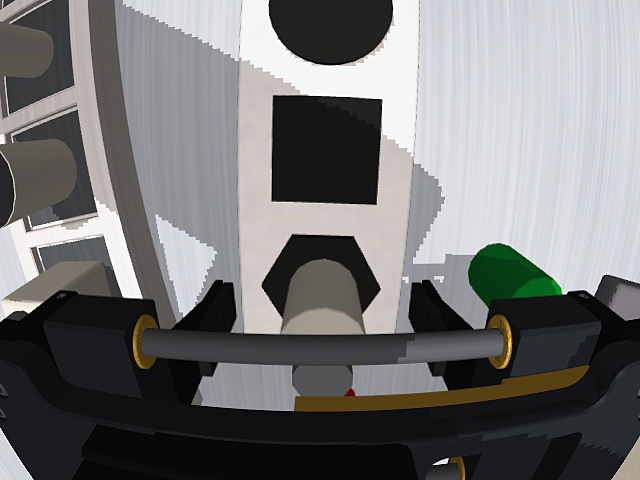

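The bottle at (322,345) is centred between the fingers, and the green one at (515,280) is clear. Closing.

step_arm(
  steps=[
    [0,0,0,0,0,0,1],
    [0,0,0,0,0,0,1],
    [0,0,0,0,0,0,1],
    [0,0,0,0,0,0,1],
    [0,0,0,0,0,0,1],
    [0,0,0,0,0,0,1],
    [0,0,0,0,0,0,1],
    [0,0,0,0,0,0,1],
  ],
)

```text
time_s: 20.93
position: [0.6259, -0.1886, 0.0634]
tcp_rot: [[-0.003, 1.0, -0.0], [1.0, 0.003, 0.0], [0.0, -0.0, -1.0]]
force: [-0.3, -0.2, -0.1]
opening: 0.475
grasp_force: 0.0
```

step_arm(
  steps=[
    [0,0,0,0,0,0,1],
    [0,0,0,0,0,0,1],
    [0,0,0,0,0,0,1],
    [0,0,0,0,0,0,1],
  ],
)

```text
time_s: 21.27
position: [0.6258, -0.1886, 0.0633]
tcp_rot: [[-0.003, 1.0, -0.0], [1.0, 0.003, 0.0], [0.0, -0.0, -1.0]]
force: [-0.6, -0.0, -0.3]
opening: 0.404
grasp_force: 30.0
```

step_arm(
  steps=[
    [0,0,-0.05,0,0,0,1],
    [0,0,-0.12,0,0,0,1],
    [0,0,-0.2,0,0,0,1],
    [0,0,-0.28,0,0,0,1],
    [0,0,-0.35,0,0,0,1],
    [0,0,-0.39,0,0,0,1],
    [0,0,-0.4,0,0,0,1],
    [0,0,-0.4,0,0,0,1],
  ],
)

```text
time_s: 21.93
position: [0.6262, -0.1887, 0.1838]
tcp_rot: [[-0.003, 1.0, 0.001], [1.0, 0.003, -0.001], [-0.001, 0.001, -1.0]]
force: [-0.1, -0.6, -1.5]
opening: 0.403
grasp_force: 30.0
```

```bash
python3 go.py 0.451 0.022 0.183 0
```

```text
t 21.93 at [ 0.626 -0.189  0.184] shift [ 0.704 -0.582  0.002] turn [0.002 0.001 0.004]
```

step_arm(
  steps=[
    [0.05,-0.04,0,0,0,0,1],
    [0.14,-0.12,0,0,0,0,1],
    [0.25,-0.21,0,0,0,0,1],
    [0.36,-0.3,0,0,0,0,1],
    [0.47,-0.39,0,0,0,0,1],
    [0.58,-0.48,0,0,0,0,1],
    [0.66,-0.545,0,0,0,0,1],
    [0.7,-0.58,0,0,0,0,1],
  ],
)

```text
time_s: 22.6
position: [0.4452, 0.0242, 0.1816]
tcp_rot: [[-0.005, 1.0, -0.009], [1.0, 0.005, 0.003], [0.003, -0.009, -1.0]]
force: [-0.6, 0.5, -1.2]
opening: 0.403
grasp_force: 30.0
```

step_arm(
  steps=[
    [0,0,0.02,0,0,0,1],
    [0,0,0.1,0,0,0,1],
    [0,0,0.19,0,0,0,1],
    [0,0,0.27,0,0,0,1],
    [0,0,0.33,0,0,0,1],
    [0,0,0.36,0,0,0,1],
    [0,0,0.365,0,0,0,1],
    [0,0,0.365,0,0,0,1],
  ],
)

```text
time_s: 23.27
position: [0.4518, 0.0202, 0.073]
tcp_rot: [[-0.003, 1.0, -0.001], [1.0, 0.003, 0.0], [0.0, -0.001, -1.0]]
force: [-0.0, 0.2, -1.1]
opening: 0.402
grasp_force: 30.0
```

step_arm(
  steps=[
    [0,0,0.004,0,0,0,1],
    [0,0,0.008,0,0,0,1],
    [0,0,0.01,0,0,0,1],
    [0,0,0.01,0,0,0,1],
  ],
)

```text
time_s: 23.6
position: [0.4517, 0.0208, 0.0715]
tcp_rot: [[-0.003, 1.0, 0.002], [1.0, 0.003, -0.0], [-0.0, 0.002, -1.0]]
force: [0.3, 0.5, -1.2]
opening: 0.407
grasp_force: 30.0
```

step_arm(
  steps=[
    [0,0,0.004,0,0,0,1],
    [0,0,0.008,0,0,0,1],
    [0,0,0.008,0,0,0,1],
    [0,0,0.008,0,0,0,1],
  ],
)

```text
time_s: 23.93
position: [0.4512, 0.0209, 0.0685]
tcp_rot: [[-0.003, 1.0, -0.0], [1.0, 0.003, -0.0], [-0.0, -0.0, -1.0]]
force: [-0.2, 0.2, -2.0]
opening: 0.404
grasp_force: 30.0
```

step_arm(
  steps=[
    [0,0,0.003,0,0,0,1],
    [0,0,0.004,0,0,0,1],
    [0,0,0.004,0,0,0,1],
  ],
)

```text
time_s: 24.18
position: [0.4513, 0.0208, 0.0673]
tcp_rot: [[-0.003, 1.0, 0.0], [1.0, 0.003, 0.0], [0.0, 0.0, -1.0]]
force: [-0.5, 0.6, 0.3]
opening: 0.402
grasp_force: 30.0
```

Touching. Opening, then rising and moving aside (+y).

step_arm(
  steps=[
    [0,0,0,0,0,0,-1],
    [0,0,0,0,0,0,-1],
    [0,0,0,0,0,0,-1],
    [0,0,0,0,0,0,-1],
    [0,0,0,0,0,0,-1],
    [0,0,0,0,0,0,-1],
    [0,0,0,0,0,0,-1],
  ],
)

```text
time_s: 24.77
position: [0.4513, 0.0208, 0.0673]
tcp_rot: [[-0.003, 1.0, -0.0], [1.0, 0.003, 0.0], [0.0, -0.0, -1.0]]
force: [-0.1, -0.5, -0.0]
opening: 0.845
grasp_force: 0.0
```

step_arm(
  steps=[
    [0,0,-0.1,0,0,0,-1],
    [0,0,-0.2,0,0,0,-1],
    [0,0,-0.32,0,0,0,-1],
    [0,0,-0.45,0,0,0,-1],
    [0.1,0,-0.5,0,0,0,-1],
    [0.2,0,-0.5,0,0,0,-1],
    [0.3,0,-0.5,0,0,0,-1],
    [0.4,0,-0.5,0,0,0,-1],
  ],
)

```text
time_s: 25.43
position: [0.4508, 0.1419, 0.218]
tcp_rot: [[-0.002, 1.0, 0.002], [1.0, 0.002, 0.0], [0.0, 0.002, -1.0]]
force: [0.2, 0.4, -0.0]
opening: 1.002
grasp_force: 0.0
```

step_arm(
  steps=[
    [0.13,0,0,0,0,0,-1],
    [0.26,0,0,0,0,0,-1],
    [0.39,0,0,0,0,0,-1],
    [0.5,0,0,0,0,0,-1],
    [0.5,0,0,0,0,0,-1],
    [0.5,0,0,0,0,0,-1],
  ],
)

```text
time_s: 25.93
position: [0.4497, 0.2922, 0.217]
tcp_rot: [[-0.007, 1.0, -0.0], [1.0, 0.007, -0.0], [-0.0, -0.0, -1.0]]
force: [-0.7, -0.3, -0.4]
opening: 1.001
grasp_force: 0.0
```

Run:
```python
from rig import *
import cv2,numpy as np
a=capture('scene')['image'][160:330,155:465,::-1];b=capture('top')['image'][175:365,205:475,::-1]
a=cv2.resize(a,(500,274));b=cv2.resize(b,(500,318),interpolation=cv2.INTER_CUBIC);cv2.imwrite('pics/end.png',np.vstack([a,b]))
```

```text
(no output)
```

View pics/end.png

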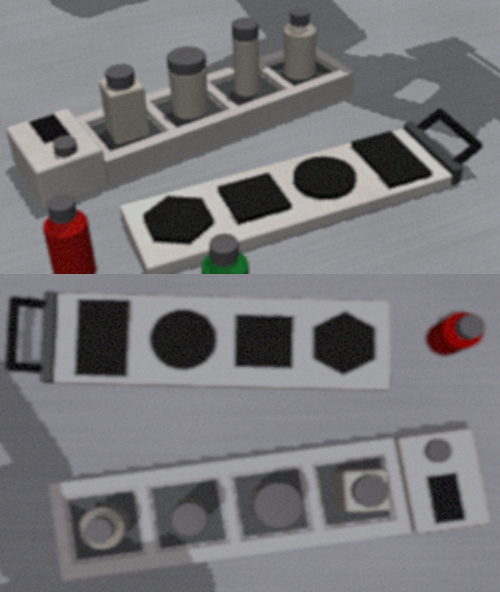

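All four vessels stand upright, in the order flask (120,105), cup (188,82), tube (245,60), bottle (300,45) counted from the box, and the look-alikes have not moved.

```bash
python3 -c "
from rig import *
print(hand_in())"
```

```text
the job is handed in; nothing more can be done
None
```

All four vessels (flask, cup, tube, bottle, counted from the control box) stand upright and released in their pockets; I handed the job in at about 26 s of the 96 s allowed, but the hand-in returned no verdict.

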